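Roll a roller through the roll-check track with the push block

TASK

Lay the longer of the two steel rollers crosswise in the loading groove at the open end of the roll-check track and let go of it. Then take the grey push block and, keeping it close behind the roller, roll the roller gently and slowly along the track until it drops into the nest under the bridge; do not touch the roller with the gripper once it has left the loading groove. Finally stand the push block upright on the counter again, and leave the short roller, the bottle, the jar, the spool and the tape where they are.

Things in the scene. Friction and masses are not known exactly. Their poses are not given: they have to be found in the camera images.
- track: Fixed metal track, 280 x 100 mm. Origin under it at counter height; x = rolling direction (loading groove to nest), y across, z up. Level floor 12 mm above the counter from x = -140 to +115 mm, 70 mm wide between side walls 5 mm thick, tops 22 mm above the counter. Gaps across the floor: loading groove at x = -80 mm, nest at x = +80 mm. Open at its -x end. All heights here are above the counter.
- track_load (a point): Middle of the loading groove (a gap 12 mm wide across the floor, in which a roller sits 1 mm lower than on the floor), at floor height, 12 mm above the counter; axes as the track's. A roller lying in it has its centre 26 mm above the counter.
- track_nest (a point): Middle of the nest (gap 14 mm wide), at floor height, axes as the track's. A roller in it has its centre 25 mm above the counter. A dark bridge spans it: 14 mm long in x, centred here, posts outside the walls at y = +-45 mm, beam 50 to 62 mm above the counter, brass button on it to 66 mm. End stop face 22 mm beyond this point, top 32 mm above the counter.
- roller: The longer steel roller, a plain cylinder of 30 mm diameter and 64 mm length, about 0.22 kg, lying on the counter. Origin at its centre; its y axis is the roller's axis. It rolls freely.
- pusher: Grey push block standing upright on the counter, about 0.18 kg, symmetric. Foot 26 mm (x) by 50 mm (y) by 34 mm high with flat upright faces of slick plastic (friction about 0.15); from it rises a handle 16 mm (x) by 26 mm (y) up to 110 mm above the underside. Origin in the centre of its underside, z up. Either 50 mm wide face (facing +x or -x) may push the roller.
- spare_roller: The shorter steel roller, 30 mm diameter, 40 mm long, lying on the counter; origin at its centre, y is its axis. To be left alone; rolls if bumped.
- needle_bottle: White bottle with a needle tip, 37 mm diameter, 111 mm high; origin in the centre of its underside. To be left alone.
- flux_jar: White jar, 56 mm diameter, 60 mm high; origin in the centre of its underside. To be left alone.
- solder_spool: Spool standing on its flange, 52 mm diameter, 35 mm high; origin in the centre of its underside. To be left alone.
- tape_roll: Roll of dark tape lying flat, 55 mm diameter, 19 mm high; origin in the centre of its underside. To be left alone.
Not all that is in view belongs to the job. Several things have the shape of the pusher; the one meant has the colours described above.

How it is judged:
By the outcome, as a careful person would: the job done as asked, in the order asked, and still so for the second after the job is handed in, with the robot touching nothing.
It also fails if it takes over 72 s, if anything falls off the work surface, if the arm or the gripper's body presses on something with over 40 N, if the wrist force passes 120 N, or if a joint passes its speed limit or range.

ROBOT

A 6-joint arm with a two-finger parallel gripper is mounted at the origin on a cart in front of the work surface, level with it; the furniture and walls round the work are solid. World frame = base frame: x ahead of the robot, y to its left, z up, the work surface at z = 0. Lengths are in m, angles in rad, forces in N, time in s.
With the tool pointing down it reaches from about 0.35 to 0.85 m from the base axis. Payload 8.1 kg.
Tool frame: the origin (TCP) lies at the centre of the arm's flange, where the gripper is bolted on; the fingertips stand 186 mm ahead of it and the grasp point (between the pads) lies 167 mm ahead of it (robot.grasp_offset is the distance from the TCP to the grasp point, in m); z points along the fingers, y is the line along which they close (so a half turn about z gives the same grasp; the last joint's range is limited). The gripper opens to 93 mm and grips with 3 to 60 N. Pads are 15 mm wide; open, the fingers measure 128 mm over their backs; the gripper's body (75 mm by 188 mm) begins 65 mm behind the grasp point.
Start: joints at [-1.429, 0.13, 1.488, -0, 1.523, -0.085], TCP at [0.135, -0.585, 0.405] pointing down, gripper open.
Joint ranges: [-2.96, 2.96], [-0.89, 2.26], [0.02, 2.5], [-1.34, 4.48], [0, 2.73], [-2.66, 2.66]. Speed limits (rad/s): [2.39, 2.39, 2.79, 3.14, 3.14, 3.14].

INTERFACE

Orientations are given as a rotation vector (axis times angle).
In Python, from plant import robot gives the robot as it stands.
- The arm moves only by the tool drive_tool, never from a script. Its argument "moves" is one flat list of numbers, 7 for each row, row after row: the finger opening in mm, from 0 to 93, then the shift along the tool's x, y, z in mm, then the turn, a rotation vector about the tool's x, y, z in degrees. A call has 1 to 8 rows; each row shifts and turns the commanded pose from where the row before left it, along the tool's axes as they then stand; what a row does not reach is not made up. A row lasts 1/10 s, in which the tool goes at most 50 mm and 8.59 degrees, less where a joint would pass 70% of its speed; a pose out of reach is approached as far as the arm can. A call is refused whole if a number of a shift passes 50 or a number of a turn 8.59, either way. A call with a gripper value outside its range is refused whole. The fingers move at their own pace and stop on an object; "grip_force" is the grip in N (left out, the last holds). Time passes only in rows, so rows that do not move let the fingers close. It gives the time, the measured TCP pose, the force, the opening and the grip force at its end, in the units of the state.
- robot.read_state(): the state, without advancing time (a new reading comes with each control period).
- robot.read_camera(name): name is "side" or "top" or "wrist"; returns a dict with "color" (480x640x3 uint8, red, green, blue), "depth" (480x640 float32, m along the optical axis (not along the pixel's ray), 0 where there is no reading), "mtx" (3x3 intrinsics, pixels), "R" (3x3) and "t" (3): a world point X has camera coordinates R X + t. Camera axes: x right, y down, z forward; pixel columns grow to the right and rows downward; lengths in m; the calibration is good to about 2 mm. A picture is of the moment at which its call begins.
- robot.close_job(): hands the job in; it is judged then, once.
The state is a dict: "t": time; "q": joint angles; "dq": joint speeds; "joint_torque": joint torques, N m; "tool_pos": TCP position; "orientation": TCP orientation; "force": force on the tool from outside, world axes, zero at the start; "wrist_torque": the same for the moment, N m; "opening": finger opening in m; "gripper_force": force on a finger pad.
Only numpy, scipy, OpenCV 4.12 (cv2) and the standard library are available. Lean on these libraries where they do the work, as an engineer would, in place of code of your own. Each camera call takes 0.05 s, during which the arm holds its last target. There are 200 camera calls.

## Working session

There is one attempt and no reset: what is moved stays moved. The work goes in short steps, Python scripts to look and compute and a tool call to move; the robot and the scene stay as the last step left them, time stands still between calls to the robot, and variables do not carry over. Pictures are saved under pics/ and viewed, at most 10 in all, crops included, and the job is handed in when it is done.

Besides the shell and the picture viewer there is one more tool, called after "Emit:" as name(argument=value, ...), one argument or row to a line, values as JSON. drive_tool: Moves the arm, as the interface text tells. Its arguments: {"type":"object","properties":{"moves":{"type":"array","items":{"type":"number"}},"grip_force":{"type":"number"}},"required":["moves"]}

```bash
mkdir -p pics
cat > h.py <<'E'
import numpy as np, cv2
from plant import robot
def cam(n):
    c=robot.read_camera(n); np.savez(f'{n}.npz',**c); return c
def pts(c):
    d=c['depth']; v,u=np.indices(d.shape); K=c['mtx']
    P=np.stack([(u-K[0,2])/K[0,0]*d,(v-K[1,2])/K[1,1]*d,d],-1)
    return (P-c['t'])@c['R']
def ray(c,u,v,z):
    K=c['mtx']; r=c['R'].T@np.array([(u-K[0,2])/K[0,0],(v-K[1,2])/K[1,1],1]); o=-c['R'].T@c['t']
    return o+r*(z-o[2])/r[2]
def save(n,im): cv2.imwrite(f'pics/{n}.png',cv2.cvtColor(im,cv2.COLOR_RGB2BGR))
E
python3 - <<'E'
from h import *
for n in('top','side'):
    c=cam(n); save(n+'0',c['color']); print(n,c['mtx'][0,0],(-c['R'].T@c['t']).round(3))
s=robot.read_state(); print(s['t'],s['tool_pos'],s['orientation'],s['opening'])
E
```

```text
top 522.9126702000327 [0.298 0.066 1.294]
side 456.3128490143105 [ 0.558 -0.885  0.524]
0.1 [ 0.13491188 -0.58442103  0.40375907] [-3.11969477e+00 -3.55273289e-01  3.70684566e-05] 0.09277480632691876
```

View pics/top0.png

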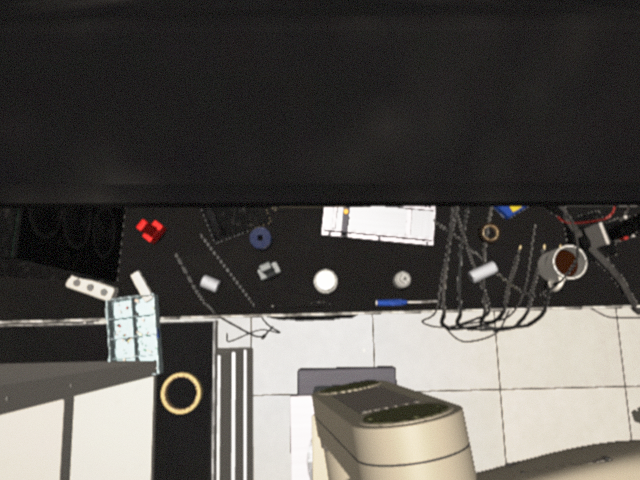

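View pics/side0.png

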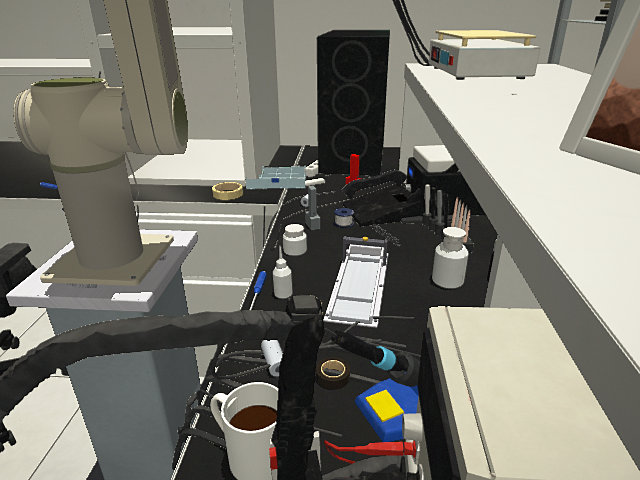

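The top view shows two rollers: one at (483,271), on the right and apparently the longer, and one at (210,283). Push-block shapes are at (268,270) in grey and (150,231) in red. The track spans (322..436, 205..245), with its bridge at the left near (346,218). A shelf edge covers everything above row 205. The side view shows the grey block at (313,208) and the red one at (353,168). I'll measure these and enlarge a crop.

Run:
```python
from h import *
c=dict(np.load('top.npz')); P=pts(c); g=cv2.cvtColor(c['color'],cv2.COLOR_RGB2GRAY)
print('counter',P[300,300:320:6].round(3),'shelf',P[150,380].round(3),P[203,380].round(3),P[203,250].round(3))
for n,(u,v),z in [('long',(483,271),.02),('short',(210,283),.02)]:
    m=np.zeros(g.shape,np.uint8); m[v-20:v+20,u-22:u+22]=(g[v-20:v+20,u-22:u+22]>110)
    k,l,s,ce=cv2.connectedComponentsWithStats(m); i=1+s[1:,4].argmax(); q=P[l==i]
    uv=np.argwhere(l==i)[:,::-1].astype(np.float32)
    W=np.array([ray(c,*p,z)[:2] for p in uv]).astype(np.float32)
    r=cv2.minAreaRect(W*1000); print(n,r,'zmax',np.percentile(q[:,2],95).round(3),'med',np.median(q,0).round(3), cv2.boxPoints(r).round(0).tolist())
for n,(u,v) in [('grey',(268,270)),('red',(150,231)),('bridge',(346,218)),('jar',(325,281)),('bottle',(402,280)),('tape?',(260,238)),('tape2',(490,232))]:
    q=P[v-12:v+12,u-12:u+12].reshape(-1,3); h=q[(q[:,2]>.004)&(q[:,2]<.15)]; t=h[:,2].max() if len(h) else 0
    print(n,P[v,u].round(3),len(h),t.round(3),np.median(h[h[:,2]>t-.012],0).round(3))
# track white
m=(g>140)&(np.indices(g.shape)[0]>200)&(np.indices(g.shape)[0]<250)&(np.indices(g.shape)[1]>310)&(np.indices(g.shape)[1]<450)
uv=np.argwhere(m)[:,::-1]; hull=cv2.approxPolyDP(cv2.convexHull(uv.astype(np.int32)),2,True)[:,0]
for a in hull: print(a,ray(c,*a,.012).round(3),P[a[1],a[0]].round(3))
crop=np.vstack([cv2.resize(c['color'][200:260,310:450],(700,300),interpolation=2),cv2.resize(c['color'][215:275,130:290],(700,262),interpolation=2)])
save('crop1',crop)
```

```text
counter [[ 0.376  0.131  0.003]
 [ 0.376  0.116  0.002]
 [ 0.375  0.101 -0.002]
 [ 0.375  0.087 -0.002]] shelf [0.325 0.057 1.218] [0.318 0.057 1.211] [0.319 0.078 1.212]
long ((434.0146179199219, -319.9475402832031), (30.170076370239258, 67.88082885742188), 23.1225528717041) zmax 0.032 med [ 0.433 -0.317  0.026] [[407.0, -295.0], [433.0, -357.0], [461.0, -345.0], [435.0, -283.0]]
short ((422.4773254394531, 351.5445861816406), (44.21387481689453, 28.869709014892578), 65.59944152832031) zmax 0.031 med [0.421 0.35  0.026] [[400.0, 337.0], [426.0, 325.0], [445.0, 366.0], [418.0, 378.0]]
grey [0.441 0.199 0.094] 307 0.115 [0.447 0.204 0.109]
red [0.546 0.485 0.065] 391 0.115 [0.553 0.49  0.109]
bridge [0.566 0.013 0.062] 526 0.07 [0.564 0.016 0.062]
jar [0.416 0.068 0.057] 446 0.066 [0.418 0.068 0.059]
bottle [ 0.412 -0.111  0.078] 251 0.113 [ 0.415 -0.114  0.106]
tape? [0.534 0.228 0.003] 392 0.042 [0.528 0.225 0.034]
tape2 [ 0.533 -0.349  0.002] 316 0.024 [ 0.528 -0.341  0.017]
[435 207] [ 0.599 -0.213  0.012] [ 0.602 -0.216  0.   ]
[431 245] [ 0.503 -0.197  0.012] [ 0.504 -0.199  0.001]
[321 234] [0.538 0.075 0.012] [0.539 0.075 0.005]
[324 207] [0.607 0.066 0.012] [0.319 0.066 1.207]
```

View pics/crop1.png

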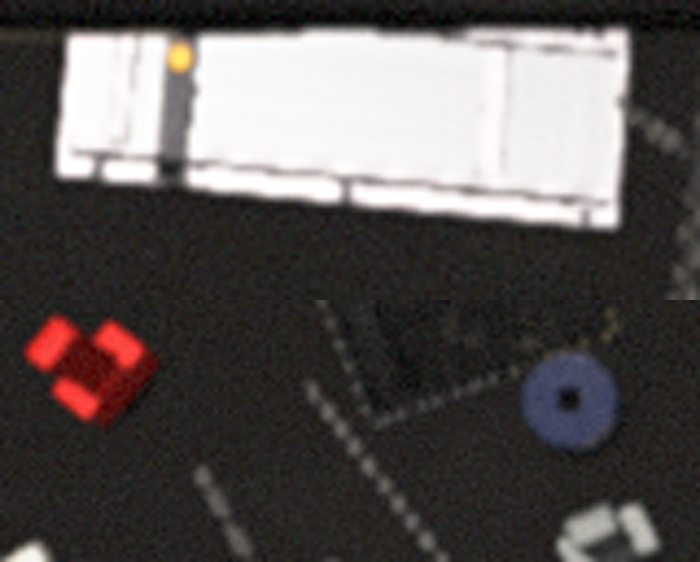

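The long roller at (483,271) measures 68x30 mm against the 64x30 given. The one at (210,283) measures 44x29 mm, so it is the short one. Two blocks have the push-block shape: (268,270) is grey and (150,231) is red. The task calls for the grey one, and the crop confirms its colour. The crop also shows the bridge at the left with its brass button, and the groove at the right, column ~(490/5+310)=408.

```bash
cat >> h.py <<'E'
from scipy.spatial.transform import Rotation as Ro
def go(x,y,z,yaw):
    "tool-frame shift (mm) and turn (deg) from the present pose to tool-down pose, yaw of tool x in deg"
    s=robot.read_state(); R=Ro.from_rotvec(s['orientation']); p=np.array(s['tool_pos'])
    T=Ro.from_euler('z',yaw,degrees=True)*Ro.from_rotvec([np.pi,0,0])
    print('t',round(s['t'],2),'pos',p.round(4),'yaw',np.degrees(np.arctan2(*R.as_matrix()[[1,0],0])).round(2),'F',np.round(s['force'],1),'open',round(s['opening'],4),'q',np.degrees(s['q']).round(0))
    print('shift now-frame',(R.inv().apply(np.array([x,y,z])-p)*1000).round(1),'target-frame',(T.inv().apply(np.array([x,y,z])-p)*1000).round(1),'turn',np.degrees((R.inv()*T).as_rotvec()).round(2))
E
python3 - <<'E'
from h import *
go(.434,-.320,.30,-67)
c=dict(np.load('side.npz')); P=pts(c)
for u,v in [(410,70),(412,90),(450,130),(500,200),(560,280),(450,330),(350,70),(448,260),(425,160)]: print((u,v),P[v,u].round(3))
E
```

```text
t 0.1 pos [ 0.1349 -0.5844  0.4038] yaw 12.99 F [ 0.5 -0.4 -0.2] open 0.0928 q [-82.   8.  85.   0.  87.  -5.]
shift now-frame [ 350.9 -190.2  104.1] target-frame [-126.5 -378.6  103.8] turn [-9.000e-02  6.000e-02  7.999e+01]
(410, 70) [0.695 0.402 0.37 ]
(412, 90) [0.694 0.309 0.334]
(450, 130) [ 0.694 -0.21   0.361]
(500, 200) [ 0.695 -0.475  0.36 ]
(560, 280) [ 0.694 -0.619  0.362]
(450, 330) [ 0.636 -0.591  0.296]
(350, 70) [0.535 0.566 0.349]
(448, 260) [ 0.749 -0.073  0.066]
(425, 160) [0.74  0.287 0.161]
```

Emit:
drive_tool(
  moves=[93,44,-24,0,0,0,0,93,44,-24,0,0,0,0,93,44,-24,0,0,0,0,93,44,-24,0,0,0,0,93,44,-24,0,0,0,0,93,44,-24,0,0,0,0,93,44,-24,0,0,0,0,93,43,-22,0,0,0,0],
)

```text
t: 0.9
tool_pos: [0.4348, -0.3193, 0.4045]
orientation: [-3.121, -0.356, 0.0]
force: [2.1, -0.4, 1.0]
opening: 0.0927
gripper_force: 0.0
```

Emit:
drive_tool(
  moves=[93,0,0,10,0,0,8,93,0,0,10,0,0,8,93,0,0,10,0,0,8,93,0,0,10,0,0,8,93,0,0,15,0,0,8,93,0,0,15,0,0,8,93,0,0,15,0,0,8,93,0,0,15,0,0,8],
)

```text
t: 1.7
tool_pos: [0.4334, -0.3209, 0.3036]
orientation: [-2.831, 1.361, 0.001]
force: [0.4, 0.2, 0.8]
opening: 0.0931
gripper_force: 0.0
```

Emit:
drive_tool(
  moves=[93,0,0,0,0,0,8,93,0,0,0,0,0,8,93,0,0,0,0,0,0],
)

```text
t: 2.0
tool_pos: [0.4334, -0.321, 0.3041]
orientation: [-2.618, 1.737, 0.002]
force: [0.5, -0.1, -0.4]
opening: 0.0928
gripper_force: 0.0
```

Run:
```python
from h import *
c=cam('wrist'); save('w1',c['color']); go(.434,-.320,.19,-67); print((-c['R'].T@c['t']).round(3),c['mtx'][0,0])
```

```text
t 2.05 pos [ 0.4335 -0.321   0.3043] yaw -66.84 F [0.3 0.1 0.3] open 0.0928 q [-42.   2. 102.  -0.  76. 115.]
shift now-frame [ -0.7  -0.9 114.3] target-frame [ -0.7  -0.9 114.3] turn [0.02 0.04 0.16]
[ 0.46  -0.387  0.284] 368.57404042657737
```

View pics/w1.png

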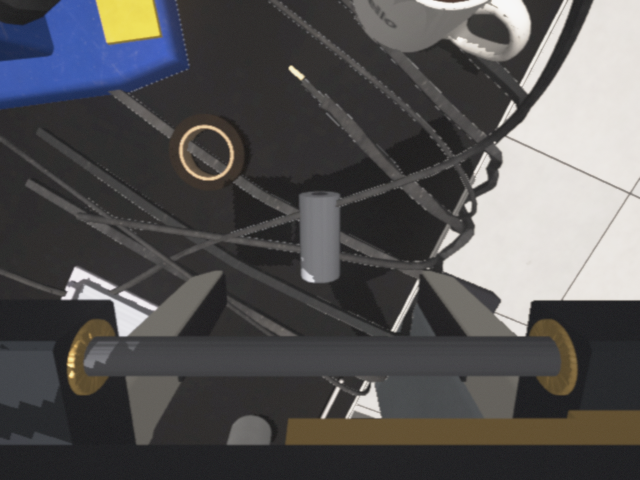

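The wrist view shows the roller upright in the image, centred near (320,236) between the fingers, with the jaws across its diameter. I'll measure it from here.

Run:
```python
from h import *
c=dict(np.load('wrist.npz')); P=pts(c); reg=np.zeros((480,640),bool); reg[180:295,285:355]=1
q=P[reg&(P[...,2]>.012)&(P[...,2]<.04)]
r=cv2.minAreaRect((q[:,:2]*1000).astype(np.float32)); print(r,q[:,2].max().round(3))
t=q[q[:,2]>q[:,2].max()-.006]; r2=cv2.minAreaRect((t[:,:2]*1000).astype(np.float32)); print(r2)
x,y=np.array(r2[0])/1000; go(x,y,.190,-67)
```

```text
((433.9084777832031, -318.8164978027344), (52.825435638427734, 64.77616119384766), 24.521360397338867) 0.032
((427.728271484375, -321.963134765625), (35.303001403808594, 65.69010162353516), 22.150239944458008)
t 2.05 pos [ 0.4335 -0.321   0.3043] yaw -66.84 F [0.3 0.1 0.3] open 0.0928 q [-42.   2. 102.  -0.  76. 115.]
shift now-frame [ -1.3   5.6 114.3] target-frame [ -1.4   5.6 114.3] turn [0.02 0.04 0.16]
```

Emit:
drive_tool(
  moves=[93,0,0,25,0,0,0,93,0,0,25,0,0,0,93,0,0,25,0,0,0,93,0,0,25,0,0,0,93,0,0,10,0,0,0,93,0,0,2,0,0,0,60,0,0,0,0,0,0,40,0,0,0,0,0,0],
  grip_force=15,
)

```text
t: 2.85
tool_pos: [0.4342, -0.3217, 0.1943]
orientation: [2.62, -1.733, 0.004]
force: [-0.5, -0.1, -0.3]
opening: 0.0811
gripper_force: 0.0
```

Emit:
drive_tool(
  moves=[20,0,0,0,0,0,0,20,0,0,0,0,0,0,20,0,0,0,0,0,0,20,0,0,0,0,0,0,20,0,0,0,0,0,0,20,0,0,0,0,0,0,20,0,0,0,0,0,0],
)

```text
t: 3.55
tool_pos: [0.4336, -0.3211, 0.1927]
orientation: [-2.62, 1.734, -0.0]
force: [0.9, 0.6, 0.3]
opening: 0.0295
gripper_force: 15.0
```

Emit:
drive_tool(
  moves=[20,0,0,-15,0,0,0,20,0,0,-25,0,0,0,20,0,0,-25,0,0,-7,20,0,0,-25,0,0,-7,20,0,0,-20,0,0,-7,20,0,0,0,0,0,-7,20,0,0,0,0,0,-8,20,0,0,0,0,0,-8],
)

```text
t: 4.35
tool_pos: [0.4336, -0.3211, 0.304]
orientation: [3.08, -0.618, 0.001]
force: [0.1, 0.4, -1.6]
opening: 0.0297
gripper_force: 15.0
```

Emit:
drive_tool(
  moves=[20,0,0,0,0,0,-8,20,0,0,0,0,0,-8,20,0,0,0,0,0,0],
)

```text
t: 4.65
tool_pos: [0.4335, -0.3211, 0.3036]
orientation: [3.136, -0.188, 0.0]
force: [-0.6, 0.5, -2.0]
opening: 0.0296
gripper_force: 15.0
```

Run:
```python
from h import *
go(.5586,-.1455,.30,-7.3)
```

```text
t 4.65 pos [ 0.4335 -0.3211  0.3036] yaw -6.87 F [-0.6  0.5 -2. ] open 0.0296 q [-42.   2. 102.  -0.  76.  55.]
shift now-frame [ 103.2 -189.3    3.6] target-frame [ 101.8 -190.1    3.6] turn [ 0.01 -0.01  0.43]
```

Emit:
drive_tool(
  moves=[20,17,-32,0,0,0,0,20,17,-32,0,0,0,0,20,17,-32,0,0,0,0,20,17,-32,0,0,0,0,20,17,-32,0,0,0,0,20,18,-29,0,0,0,0,20,0,0,0,0,0,0,20,0,0,0,0,0,0],
)

```text
t: 5.45
tool_pos: [0.559, -0.1456, 0.303]
orientation: [3.135, -0.194, -0.001]
force: [-0.1, -0.0, -2.2]
opening: 0.0298
gripper_force: 15.0
```

Run:
```python
from h import *
c=cam('wrist'); save('w2',c['color']); go(.5586,-.1455,.204,-7.3)
```

```text
t 5.5 pos [ 0.5586 -0.1463  0.3029] yaw -7.11 F [ 0.1 -0.2 -1.7] open 0.0298 q [-20.   8.  95.  -0.  76.  77.]
shift now-frame [-0.1 -0.8 98.9] target-frame [-0.1 -0.7 98.9] turn [0.02 0.03 0.19]
```

View pics/w2.png

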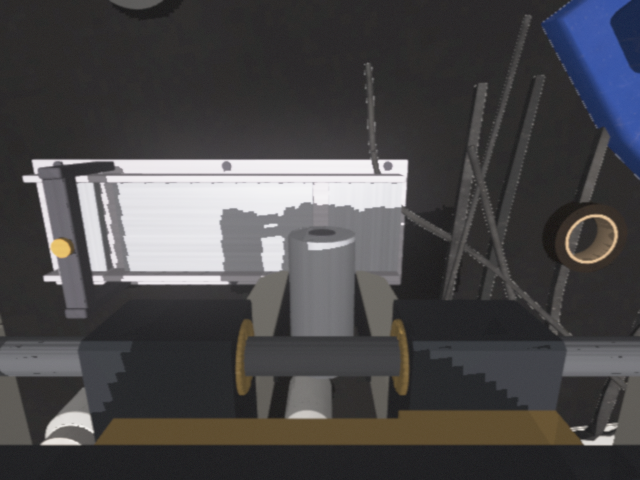

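The wrist view shows the track. The bridge is at (65,240), the groove is a faint band near column 318 (rows 182–230), and the open end is at column ~403. The track walls are at rows ~178 and ~279. I'll measure the groove and walls.

Run:
```python
from h import *
c=dict(np.load('wrist.npz')); g=cv2.cvtColor(c['color'],cv2.COLOR_RGB2GRAY); P=pts(c)
print('groove prof 185-205',g[184:204,298:340].mean(0).round(0).astype(int).tolist())
print('end prof',g[185:200,396:414].mean(0).astype(int).tolist())
for u in(150,200,235): print(u,'rows155-187',g[155:187,u-3:u+4].mean(1).astype(int).tolist(),'rows268-292',g[266:292,u-3:u+4].mean(1).astype(int).tolist())
```

```text
groove prof 185-205 [241, 241, 240, 238, 237, 234, 232, 232, 232, 232, 232, 232, 234, 235, 219, 211, 229, 236, 238, 240, 241, 241, 241, 241, 241, 241, 241, 241, 241, 240, 236, 238, 240, 240, 239, 239, 239, 238, 238, 239, 238, 238]
end prof [232, 232, 233, 233, 234, 236, 240, 241, 239, 211, 138, 77, 58, 56, 56, 56, 56, 55]
150 rows155-187 [59, 60, 61, 71, 139, 220, 234, 235, 236, 236, 235, 235, 234, 234, 235, 235, 235, 230, 190, 133, 154, 223, 238, 239, 238, 236, 225, 191, 217, 227, 228, 228] rows268-292 [224, 224, 224, 224, 215, 162, 120, 112, 120, 162, 221, 235, 236, 235, 232, 225, 233, 228, 155, 77, 59, 57, 57, 57, 57, 57]
200 rows155-187 [66, 66, 67, 77, 144, 223, 238, 238, 238, 238, 238, 237, 236, 236, 236, 236, 236, 231, 193, 136, 160, 229, 241, 242, 241, 239, 231, 209, 225, 231, 232, 233] rows268-292 [227, 227, 227, 225, 216, 163, 120, 111, 116, 162, 223, 236, 238, 237, 234, 227, 234, 227, 158, 83, 61, 59, 59, 59, 59, 58]
235 rows155-187 [67, 67, 68, 77, 144, 225, 240, 240, 239, 238, 237, 237, 237, 237, 237, 236, 237, 233, 196, 139, 160, 228, 241, 242, 241, 239, 233, 212, 219, 233, 236, 237] rows268-292 [124, 124, 124, 122, 120, 110, 103, 102, 105, 112, 126, 132, 132, 132, 126, 102, 85, 82, 70, 54, 47, 46, 47, 46, 46, 47]
```

Run:
```python
from h import *
c=dict(np.load('wrist.npz'))
save('w2c',cv2.resize(c['color'][150:292,20:420],(800,284),interpolation=cv2.INTER_CUBIC))
```

```text
(no output)
```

View pics/w2c.png

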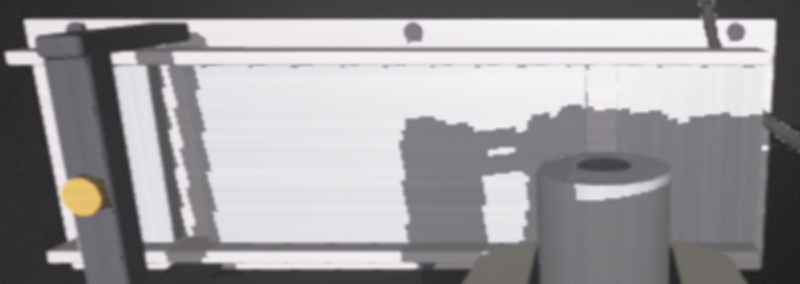

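The enlarged crop shows the groove between crop columns 585 and 617, which is image columns 312.5–328.5. The nest lies near crop columns 185–205 (image ~117). The far wall top is at rows 176–181 and the near wall top at 276–284.

Run:
```python
from h import *
c=dict(np.load('wrist.npz')); r=lambda u,v,z:ray(c,u,v,z)[:2]
G=(r(313,195,.012)+r(328.3,195,.012))/2; print('groove pt',G, np.linalg.norm(r(313,195,.012)-r(328.3,195,.012)))
f=[(r(u,175.3,.022)+r(u,181.7,.022))/2 for u in(150,235)]
n=[(r(u,275.7,.022)+r(u,284,.022))/2 for u in(150,200)]
for u in (150,200): print('walls',r(u,175.3,.022),r(u,181.7,.022),r(u,275.7,.022),r(u,284,.022))
fl=r(60,159.2,.003),r(380,159.2,.003); d=fl[0]-fl[1]; print('yaw flange',np.degrees(np.arctan2(d[1],d[0])))
E_=r(406,195,.003); print('end',E_, 'end-groove',np.linalg.norm(E_-G))
yaw=np.arctan2(d[1],d[0]); ex=np.array([np.cos(yaw),np.sin(yaw)]); ey=np.array([-ex[1],ex[0]])
print('wall y rel',f[0]@ey,n[0]@ey); yc=(f[0]@ey+n[0]@ey)/2
T=ex*(G@ex)+ey*yc; print('groove centre',T,'nest',T+.16*ex,'yaw',np.degrees(yaw))
go(*T,.204,np.degrees(yaw)-90)
# bridge check
print('button', r(62,247,.066), 'top-cam button', ray(dict(np.load('top.npz')),346,211.5,.066))
```

```text
groove pt [ 0.58724867 -0.14840197] 0.011311498014985813
walls [ 0.61735977 -0.0314612 ] [ 0.6129811 -0.030374 ] [ 0.54383271 -0.01320494] [ 0.53725625 -0.01157205]
walls [ 0.61303971 -0.06628413] [ 0.60864122 -0.0653528 ] [ 0.53917929 -0.050645  ] [ 0.53257296 -0.04924618]
yaw flange 82.9300731822605
end [ 0.57782458 -0.21292065] end-groove 0.06520332590534134
wall y rel -0.614298451747541 -0.5379593318157837
groove centre [ 0.562518   -0.14533479] nest [0.5822109  0.01344868] yaw 82.9300731822605
t 5.5 pos [ 0.5586 -0.1463  0.3029] yaw -7.11 F [ 0.1 -0.2 -1.7] open 0.0298 q [-20.   8.  95.  -0.  76.  77.]
shift now-frame [ 3.8 -1.4 98.9] target-frame [ 3.7 -1.4 98.9] turn [ 0.02  0.03 -0.04]
button [0.58327982 0.01203584] top-cam button [0.58114335 0.01299518 0.066     ]
```

Run:
```python
from h import *
c=dict(np.load('wrist.npz')); s=robot.read_state()
for v in (226,228,230):
    p=ray(c,322,v,s['tool_pos'][2]-.178+.015); print(v,Ro.from_rotvec(s['orientation']).inv().apply(p-s['tool_pos'])*1000)
g=cv2.cvtColor(c['color'],cv2.COLOR_RGB2GRAY); print(g[220:250,321].tolist(),g[238,280:365].tolist())
p=[Ro.from_rotvec(s['orientation']).inv().apply(ray(c,u,238,s['tool_pos'][2]-.178)-s['tool_pos'])*1000 for u in(288,356)];print(p)
```

```text
226 [ 36.26723592  -0.64516831 162.98204899]
228 [ 35.44517427  -0.64445115 162.98245132]
230 [ 34.62073012  -0.64373191 162.98285481]
[136, 136, 137, 138, 136, 131, 116, 106, 98, 79, 70, 69, 68, 67, 70, 84, 106, 111, 110, 111, 111, 117, 159, 219, 228, 227, 227, 226, 225, 211] [230, 228, 223, 213, 173, 136, 121, 116, 106, 101, 104, 106, 108, 108, 107, 104, 104, 103, 101, 102, 103, 103, 102, 105, 108, 111, 112, 112, 112, 113, 111, 112, 110, 111, 111, 111, 110, 111, 111, 111, 112, 110, 111, 112, 110, 111, 111, 110, 110, 110, 110, 110, 111, 111, 110, 112, 109, 110, 110, 110, 111, 111, 112, 112, 111, 112, 113, 121, 127, 137, 144, 150, 152, 145, 136, 128, 122, 122, 122, 123, 123, 121, 120, 121, 122]
[array([ 27.12621478, -15.74050612, 177.98079673]), array([ 27.1422393 ,  14.49448385, 177.99225732])]
```

Emit:
drive_tool(
  moves=[20,5,-1,20,0,0,0,20,0,0,25,0,0,0,20,0,0,25,0,0,0,20,0,0,15,0,0,0,20,0,0,7,0,0,0,20,0,0,3,0,0,0,20,0,0,1,0,0,0,20,0,0,0,0,0,0],
)

```text
t: 6.3
tool_pos: [0.5645, -0.1461, 0.2079]
orientation: [3.135, -0.193, 0.003]
force: [-0.6, 0.5, -2.1]
opening: 0.0296
gripper_force: 15.0
```

Run:
```python
from h import *
c=cam('wrist'); save('w3',c['color'][140:440,20:420]); go(.5625+.0015,-.1453,.204,-7.07)
```

```text
t 6.35 pos [ 0.5645 -0.146   0.2078] yaw -7.02 F [ 0.2  0.2 -1.6] open 0.0294 q [-20.  15.  98.   0.  67.  77.]
shift now-frame [-0.6 -0.6  3.8] target-frame [-0.6 -0.6  3.8] turn [ 0.02 -0.11  0.05]
```

View pics/w3.png

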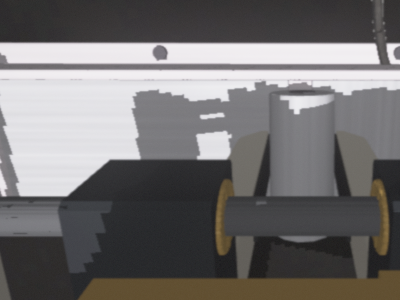

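The crop shows the roller end at (302,93) over the groove marks at about (300,82), clear of the far wall. I'll lower it the rest of the way and release.

Emit:
drive_tool(
  moves=[20,-0.5,-0.5,1.5,0,0,0,20,0,0,1.5,0,0,0,20,0,0,0.7,0,0,0,20,0,0,0,0,0,0,20,0,0,0,0,0,0],
  grip_force=4,
)

```text
t: 6.85
tool_pos: [0.5636, -0.1451, 0.2033]
orientation: [-3.136, 0.192, -0.0]
force: [-1.6, 0.2, 3.8]
opening: 0.0301
gripper_force: 4.0
```

Emit:
drive_tool(
  moves=[32,0,0,0,0,0,0,36,0,0,0,0,0,0,40,0,0,0,0,0,0,44,0,0,0,0,0,0,48,0,0,0,0,0,0,52,0,0,0,0,0,0,56,0,0,0,0,0,0],
)

```text
t: 7.55
tool_pos: [0.5635, -0.1452, 0.203]
orientation: [-3.136, 0.192, 0.0]
force: [0.1, 0.2, 0.6]
opening: 0.0547
gripper_force: 0.0
```

Emit:
drive_tool(
  moves=[60,0,0,-5,0,0,0,60,0,0,-15,0,0,0,60,0,0,-25,0,0,0,60,0,0,-25,0,0,0,60,0,0,-30,0,0,0,60,0,0,0,0,0,0],
)

```text
t: 8.15
tool_pos: [0.5654, -0.1458, 0.31]
orientation: [3.133, -0.192, 0.015]
force: [1.2, -0.2, 0.5]
opening: 0.0598
gripper_force: 0.0
```

Run:
```python
from h import *
c=cam('wrist'); save('w4',c['color'][140:440,20:420]); go(.45,.20,.34,-7.07)
t=cam('top'); save('t4',np.hstack([cv2.resize(t['color'][200:260,310:450],(560,240),interpolation=2),cv2.resize(t['color'][250:290,248:288],(240,240),interpolation=0)]))
P=pts(t);u,v=268,270
q=P[v-14:v+14,u-16:u+16].reshape(-1,3)
h=q[(q[:,2]>.095)&(q[:,2]<.13)]; print('handle',cv2.minAreaRect((h[:,:2]*1000).astype(np.float32)),len(h))
f=q[(q[:,2]>.02)&(q[:,2]<.045)]; print('foot',cv2.minAreaRect((f[:,:2]*1000).astype(np.float32)),len(f))
```

```text
t 8.2 pos [ 0.5647 -0.1456  0.3074] yaw -7.0 F [ 0.5  0.6 -0.4] open 0.06 q [-19.   8.  95.   0.  77.  78.]
shift now-frame [-155.8 -328.9  -34.1] target-frame [-156.4 -328.8  -32.6] turn [ 0.08 -0.38  0.07]
handle ((447.0009765625, 204.92063903808594), (16.1693115234375, 25.55807876586914), 25.67936134338379) 88
foot ((446.794677734375, 204.5669403076172), (26.572938919067383, 49.65715789794922), 23.109132766723633) 143
```

View pics/t4.png

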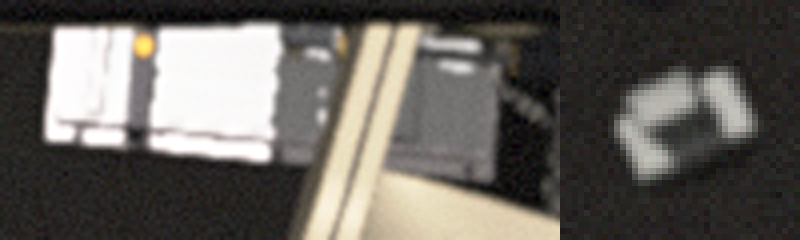

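Emit:
drive_tool(
  moves=[60,0,0,-34,0,0,0,60,-22,-47,0,0,0,0,60,-22,-47,0,0,0,0,60,-22,-47,0,0,0,0,60,-22,-47,0,0,0,0,60,-22,-47,0,0,0,0,60,-22,-47,0,0,0,0,60,-22,-47,0,0,0,0],
)

```text
t: 9.05
tool_pos: [0.4534, 0.1891, 0.336]
orientation: [3.135, -0.192, -0.003]
force: [1.3, 0.9, 0.4]
opening: 0.0595
gripper_force: 0.0
```

Emit:
drive_tool(
  moves=[60,0,0,0,0,0,-8,60,0,0,0,0,0,-8,60,0,0,0,0,0,-8,60,0,0,0,0,0,-8,60,0,0,0,0,0,-8,60,0,0,0,0,0,-8,60,0,0,0,0,0,-8,60,0,0,0,0,0,-8],
)

```text
t: 9.85
tool_pos: [0.4544, 0.1874, 0.3358]
orientation: [-2.756, -1.507, 0.004]
force: [-0.1, 0.5, 0.2]
opening: 0.0601
gripper_force: 0.0
```

Emit:
drive_tool(
  moves=[60,0,0,0,0,0,-8,60,0,0,0,0,0,-8,60,0,0,0,0,0,-8,60,0,0,0,0,0,-8,60,0,0,0,0,0,-8,60,0,0,0,0,0,-8,60,0,0,0,0,0,-8,60,0,0,0,0,0,0],
)

```text
t: 10.65
tool_pos: [0.4544, 0.1874, 0.3359]
orientation: [-1.73, -2.62, 0.003]
force: [0.3, -0.2, -0.6]
opening: 0.0602
gripper_force: 0.0
```

Run:
```python
from h import *
w=cam('wrist'); t=cam('top'); go(.447,.2047,.259,113)
P=pts(w); 
h=P[(P[...,2]>.085)&(P[...,2]<.12)&(np.hypot(P[...,0]-.447,P[...,1]-.205)<.03)]; print(len(h),h.mean(0) if len(h) else 0, cv2.minAreaRect((h[:,:2]*1000).astype(np.float32)) if len(h)>5 else 0)
f=P[(P[...,2]>.028)&(P[...,2]<.04)&(np.hypot(P[...,0]-.447,P[...,1]-.205)<.035)]; print(cv2.minAreaRect((f[:,:2]*1000).astype(np.float32)) if len(f)>5 else 0)
Pt=pts(t); m=(Pt[...,2]>.03)&(Pt[...,2]<.05)&(np.hypot(Pt[...,0]-.5625,Pt[...,1]+.145)<.05); q=Pt[m]; print('roller',len(q),np.median(q,0))
print(cv2.minAreaRect((q[:,:2]*1000).astype(np.float32)))
save('w5',np.hstack([cv2.resize(t['color'][200:260,310:450],(560,240),interpolation=2),cv2.resize(w['color'],(240,180))[:180].repeat(1,0) if 0 else np.vstack([cv2.resize(w['color'],(240,180)),np.zeros((60,240,3),np.uint8)])]))
```

```text
t 10.75 pos [0.4546 0.1875 0.3362] yaw 112.75 F [-0.1  0.8 -1. ] open 0.0598 q [ 16.  -7. 107.   0.  80.  -6.]
shift now-frame [18.8 -0.2 77.2] target-frame [18.8 -0.3 77.2] turn [-0.09 -0.01 -0.25]
1289 [0.44711025 0.2063032  0.10776643] ((447.76953125, 204.54977416992188), (15.92469596862793, 25.620149612426758), 22.029569625854492)
((447.9012756347656, 204.33409118652344), (25.995376586914062, 49.77973175048828), 23.16445541381836)
roller 292 [ 0.5567411  -0.14247597  0.03721506]
((557.0407104492188, -143.0572967529297), (28.815532684326172, 68.05229949951172), 83.32662963867188)
```

View pics/w5.png

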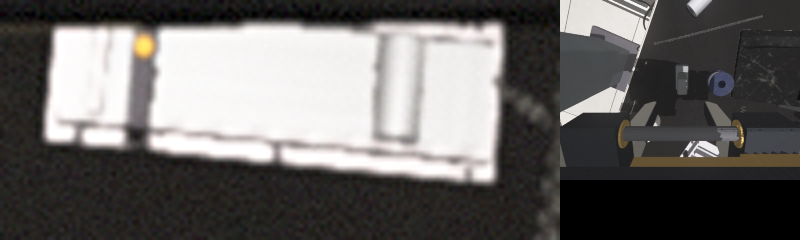

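The roller lies crosswise in the groove in the enlarged top view at (397,88). Next I'll grasp the grey block.

Emit:
drive_tool(
  moves=[60,18,0.5,0,0,0,0,60,0,0,20,0,0,0,60,0,0,25,0,0,0,60,0,0,20,0,0,0,60,0,0,10,0,0,0,60,0,0,2,0,0,0,40,0,0,0,0,0,0,25,0,0,0,0,0,0],
  grip_force=20,
)

```text
t: 11.55
tool_pos: [0.4489, 0.2045, 0.2612]
orientation: [1.734, 2.618, 0.002]
force: [0.2, -0.0, 0.1]
opening: 0.0487
gripper_force: 0.0
```

Emit:
drive_tool(
  moves=[8,0,0,0,0,0,0,8,0,0,0,0,0,0,8,0,0,0,0,0,0,8,0,0,0,0,0,0,8,0,0,0,0,0,0,8,0,0,0,0,0,0],
)

```text
t: 12.15
tool_pos: [0.4484, 0.2043, 0.2602]
orientation: [1.734, 2.619, 0.0]
force: [-0.8, -0.4, 2.0]
opening: 0.0159
gripper_force: 20.0
```

Run:
```python
from h import *
go(.4478,.2045,.259,113)
```

```text
t 12.15 pos [0.4484 0.2043 0.2602] yaw 112.99 F [-0.8 -0.4  2. ] open 0.0159 q [ 19.  -2. 111.  -0.  71.  -4.]
shift now-frame [ 0.4 -0.5  1.2] target-frame [ 0.4 -0.5  1.2] turn [ 0.02  0.   -0.01]
```

Emit:
drive_tool(
  moves=[8,0,0,-10,0,0,0,8,0,0,-20,0,0,-7.5,8,0,0,-25,0,0,-7.5,8,0,0,-25,0,0,-7.5,8,0,0,-10,0,0,-7.5,8,0,0,0,0,0,-7.5,8,0,0,0,0,0,-7.5,8,0,0,0,0,0,-7.5],
)

```text
t: 12.95
tool_pos: [0.4483, 0.2043, 0.3507]
orientation: [0.388, 3.117, 0.0]
force: [0.0, 0.9, -1.2]
opening: 0.0157
gripper_force: 20.0
```

Emit:
drive_tool(
  moves=[8,0,0,0,0,0,-7.5,8,0,0,0,0,0,0,8,0,0,0,0,0,0],
)

```text
t: 13.25
tool_pos: [0.4483, 0.2043, 0.3503]
orientation: [-0.198, -3.135, -0.0]
force: [0.2, 0.1, -1.9]
opening: 0.0157
gripper_force: 20.0
```

Run:
```python
from h import *
go(.5583,-.179,.34,172.93)
```

```text
t 13.25 pos [0.4483 0.2043 0.3503] yaw 172.77 F [ 0.2  0.1 -1.9] open 0.0157 q [ 19.  -8. 106.   0.  82. -64.]
shift now-frame [-157.4 -366.4   10.3] target-frame [-156.4 -366.8   10.3] turn [-0.   -0.   -0.16]
```

Emit:
drive_tool(
  moves=[8,-10,-20,0,0,0,0,8,-18,-43,0,0,0,0,8,-18,-43,0,0,0,0,8,-18,-43,0,0,0,0,8,-18,-43,0,0,0,0,8,-18,-43,0,0,0,0,8,-18,-43,0,0,0,0,8,-18,-43,0,0,0,0],
)

```text
t: 14.05
tool_pos: [0.5443, -0.1328, 0.3502]
orientation: [0.198, 3.135, 0.0]
force: [0.2, 0.4, -0.6]
opening: 0.0159
gripper_force: 20.0
```

Emit:
drive_tool(
  moves=[8,-21,-45,0,0,0,0,8,0,0,0,0,0,0,8,0,0,0,0,0,0],
)

```text
t: 14.35
tool_pos: [0.5594, -0.1793, 0.3495]
orientation: [-0.2, -3.134, -0.001]
force: [0.4, 1.1, -2.2]
opening: 0.016
gripper_force: 20.0
```

Run:
```python
from h import *
w=cam('wrist'); t=cam('top'); P=pts(w)
go(.5583,-.179,.274,172.93)
cv=np.array([.5625,-.1453]); ex=np.array([.1231,.9924]); ey=np.array([-ex[1],ex[0]])
L=np.stack([(P[...,:2]-cv)@ex-.08,(P[...,:2]-cv)@ey,P[...,2]],-1)
m=(abs(L[...,0]+.08)<.03)&(abs(L[...,1])<.045)&(L[...,2]>.036)&(L[...,2]<.046); q=L[m]; print('roller top',len(q),q.min(0).round(4),q.max(0).round(4),np.median(q,0).round(4))
S=cam('side'); P=pts(S); L=np.stack([(P[...,:2]-cv)@ex-.08,(P[...,:2]-cv)@ey,P[...,2]],-1)
m=(L[...,0]>-.16)&(L[...,0]<-.05)&(abs(L[...,1])<.05)&(L[...,2]>.05)&(L[...,2]<.15); print('held block',m.sum(), L[m].min(0).round(3) if m.any() else '', L[m].max(0).round(3) if m.any() else '')
a=w['color']; b=S['color'][180:380,250:450]
save('w6',np.hstack([cv2.resize(a,(400,300)),cv2.resize(b,(300,300))]))
```

```text
t 14.45 pos [ 0.5594 -0.1774  0.3499] yaw 172.92 F [ 0.6  0.2 -1.3] open 0.0155 q [ -23.    7.   91.    0.   82. -106.]
shift now-frame [ 0.8 -1.8 75.9] target-frame [ 0.9 -1.7 75.9] turn [ 0.04 -0.04 -0.01]
roller top 1930 [-0.0915 -0.0295  0.036 ] [-0.0688  0.0346  0.0422] [-0.0805  0.0043  0.039 ]
held block 775 [-0.129 -0.027  0.091] [-0.099  0.024  0.15 ]
```

View pics/w6.png

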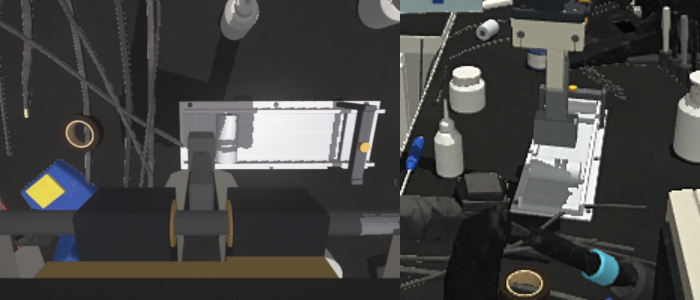

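The wrist image (left panel) shows the roller in the groove at about (228,138), with the gripped block behind it at (202,160). The side panel shows the block at (555,130), upright and clear of the track. Now I'll lower it behind the roller.

Emit:
drive_tool(
  moves=[8,1.5,-4,0,0,0,0,8,0,0,20,0,0,0,8,0,0,20,0,0,0,8,0,0,20,0,0,0,8,0,0,10,0,0,0,8,0,0,5,0,0,0,8,0,0,0,0,0,0,8,0,0,0,0,0,0],
)

```text
t: 15.3
tool_pos: [0.558, -0.1819, 0.2762]
orientation: [0.192, 3.134, -0.001]
force: [-0.3, 1.1, -0.5]
opening: 0.0161
gripper_force: 20.0
```

```bash
cat >> h.py <<'E'
cv=np.array([.5625,-.1453]); ex=np.array([.1231,.9924]); ey=np.array([-ex[1],ex[0]])
def loc(P): return np.concatenate([((P[...,:2]-cv)@ex-.08)[...,None],((P[...,:2]-cv)@ey)[...,None],P[...,2:]],-1)
def roller(cams=('wrist','side')):
    s=robot.read_state(); print('t',round(s['t'],2),'block x,y,z',(loc(np.array(s['tool_pos']))*1000).round(1),'F',np.round(s['force'],1))
    for n in cams:
        L=loc(pts(cam(n))); m=(abs(L[...,0])<.12)&(abs(L[...,1])<.033)&(L[...,2]>.0365)&(L[...,2]<.044)
        q=L[m]; bx=loc(np.array(s['tool_pos']))[0]; q=q[q[:,0]>bx+.014]
        if len(q)>10: print(n,len(q),'x',(np.percentile(q[:,0],[3,50,97])*1000).round(1),'z',np.percentile(q[:,2],97).round(4))
E
python3 -c "
from h import *
roller(('wrist','side','top'))"
```

```text
t 15.3 block x,y,z [-116.9    0.   276.2] F [-0.3  1.1 -0.5]
wrist 2717 x [-89.2 -79.8 -70.9] z 0.0409
side 96 x [-89.6 -82.2 -71.6] z 0.0427
top 47 x [-83.7 -74.1 -69. ] z 0.0425
```

Emit:
drive_tool(
  moves=[8,0,1,0.7,0,0,0,8,0,2,0.7,0,0,0,8,0,2,0,0,0,0,8,0,1.5,0,0,0,0,8,0,1,0,0,0,0,8,0,1,0,0,0,0,8,0,1,0,0,0,0,8,0,1,0,0,0,0],
)

```text
t: 16.25
tool_pos: [0.5589, -0.1717, 0.2738]
orientation: [0.192, 3.136, -0.001]
force: [-1.1, -1.6, -1.3]
opening: 0.016
gripper_force: 20.0
```

Emit:
drive_tool(
  moves=[8,0,1,0,0,0,0,8,0,1,0,0,0,0,8,0,1,0,0,0,0,8,0,1,0,0,0,0,8,0,1,0,0,0,0,8,0,1,0,0,0,0,8,0,1,0,0,0,0,8,0,1.2,0,0,0,0],
)

```text
t: 17.05
tool_pos: [0.5599, -0.1632, 0.2736]
orientation: [-0.192, -3.136, -0.0]
force: [-0.3, 0.1, -1.3]
opening: 0.016
gripper_force: 20.0
```

```bash
python3 -c "
from h import *
roller(('wrist','side'))"
```

```text
t 17.05 block x,y,z [-98.1   0.4 273.6] F [-0.3  0.1 -1.3]
wrist 2664 x [-80.7 -69.8 -59.9] z 0.0422
side 89 x [-80.7 -72.1 -63.9] z 0.0434
```

The roller is out of the groove and the block is right behind it. Continuing slowly.

Emit:
drive_tool(
  moves=[8,0,1.2,0,0,0,0,8,0,1.4,0,0,0,0,8,0,1.5,0,0,0,0,8,0,1.5,0,0,0,0,8,0,1.5,0,0,0,0,8,0,1.5,0,0,0,0,8,0,1.5,0,0,0,0,8,0,1.5,0,0,0,0],
)

```text
t: 17.95
tool_pos: [0.5613, -0.1517, 0.2736]
orientation: [-0.192, -3.136, 0.0]
force: [-0.6, -0.5, -1.7]
opening: 0.0158
gripper_force: 20.0
```

Emit:
drive_tool(
  moves=[8,0,1.5,0,0,0,0,8,0,1.5,0,0,0,0,8,0,1.5,0,0,0,0,8,0,1.5,0,0,0,0,8,0,1.5,0,0,0,0,8,0,1.5,0,0,0,0,8,0,1.5,0,0,0,0,8,0,1.5,0,0,0,0],
)

```text
t: 18.75
tool_pos: [0.5628, -0.1398, 0.2737]
orientation: [0.192, 3.136, 0.0]
force: [0.1, 0.1, -1.8]
opening: 0.0158
gripper_force: 20.0
```

Emit:
drive_tool(
  moves=[8,0,1.5,0,0,0,0,8,0,1.5,0,0,0,0,8,0,1.5,0,0,0,0,8,0,1.5,0,0,0,0,8,0,1.5,0,0,0,0,8,0,1.5,0,0,0,0,8,0,1.5,0,0,0,0,8,0,1.5,0,0,0,0],
)

```text
t: 19.55
tool_pos: [0.5642, -0.1279, 0.2736]
orientation: [0.192, 3.136, 0.0]
force: [0.1, 0.2, -1.1]
opening: 0.0158
gripper_force: 20.0
```

```bash
python3 -c "
from h import *
roller(('wrist','side'))"
```

```text
t 19.55 block x,y,z [-62.5   0.4 273.6] F [ 0.1  0.2 -1.1]
wrist 2685 x [-45.2 -34.4 -24.2] z 0.0422
side 78 x [-44.  -36.5 -27.5] z 0.0437
```

Roller centre ≈ -34.5 mm and the block face at -49.5 mm, so they are still in contact.

Emit:
drive_tool(
  moves=[8,0,1.5,0,0,0,0,8,0,1.5,0,0,0,0,8,0,1.5,0,0,0,0,8,0,1.5,0,0,0,0,8,0,1.5,0,0,0,0,8,0,1.5,0,0,0,0,8,0,1.5,0,0,0,0,8,0,1.5,0,0,0,0],
)

```text
t: 20.45
tool_pos: [0.5657, -0.1159, 0.2737]
orientation: [0.192, 3.136, -0.0]
force: [0.1, -0.2, -1.8]
opening: 0.016
gripper_force: 20.0
```

Emit:
drive_tool(
  moves=[8,0,1.5,0,0,0,0,8,0,1.5,0,0,0,0,8,0,1.5,0,0,0,0,8,0,1.5,0,0,0,0,8,0,1.5,0,0,0,0,8,0,1.5,0,0,0,0,8,0,1.5,0,0,0,0,8,0,1.5,0,0,0,0],
)

```text
t: 21.25
tool_pos: [0.5671, -0.1041, 0.2736]
orientation: [0.192, 3.136, -0.0]
force: [0.0, -0.1, -0.6]
opening: 0.0161
gripper_force: 20.0
```

Emit:
drive_tool(
  moves=[8,0,1.5,0,0,0,0,8,0,1.5,0,0,0,0,8,0,1.5,0,0,0,0,8,0,1.5,0,0,0,0,8,0,1.5,0,0,0,0,8,0,1.5,0,0,0,0,8,0,1.5,0,0,0,0,8,0,1.5,0,0,0,0],
)

```text
t: 22.05
tool_pos: [0.5686, -0.0922, 0.2736]
orientation: [-0.192, -3.136, -0.0]
force: [0.1, -0.0, -1.3]
opening: 0.0159
gripper_force: 20.0
```

Emit:
drive_tool(
  moves=[8,0,1.5,0,0,0,0,8,0,1.5,0,0,0,0,8,0,1.5,0,0,0,0,8,0,1.5,0,0,0,0,8,0,1.5,0,0,0,0,8,0,1.5,0,0,0,0,8,0,1.5,0,0,0,0,8,0,1.5,0,0,0,0],
)

```text
t: 22.85
tool_pos: [0.5701, -0.0802, 0.2736]
orientation: [0.192, 3.136, 0.0]
force: [-0.2, 0.8, -1.4]
opening: 0.016
gripper_force: 20.0
```

Emit:
drive_tool(
  moves=[8,0,1.5,0,0,0,0,8,0,1.5,0,0,0,0,8,0,1.5,0,0,0,0,8,0,1.5,0,0,0,0,8,0,1.5,0,0,0,0,8,0,1.5,0,0,0,0,8,0,1.5,0,0,0,0,8,0,1.5,0,0,0,0],
)

```text
t: 23.65
tool_pos: [0.5715, -0.0683, 0.2736]
orientation: [-0.192, -3.136, -0.0]
force: [-0.9, 0.1, -0.9]
opening: 0.0156
gripper_force: 20.0
```

Emit:
drive_tool(
  moves=[8,0,1.5,0,0,0,0,8,0,1.5,0,0,0,0,8,0,1.5,0,0,0,0,8,0,1.5,0,0,0,0,8,0,1.5,0,0,0,0,8,0,1.5,0,0,0,0,8,0,1.5,0,0,0,0,8,0,1.5,0,0,0,0],
)

```text
t: 24.45
tool_pos: [0.573, -0.0564, 0.2736]
orientation: [-0.192, -3.136, -0.0]
force: [-0.0, -0.2, -1.8]
opening: 0.016
gripper_force: 20.0
```

```bash
python3 -c "
from h import *
roller(('wrist','side'))"
```

```text
t 24.45 block x,y,z [  9.5   0.5 273.6] F [-0.  -0.2 -1.8]
wrist 2681 x [27.  37.8 47.8] z 0.0423
side 61 x [26.5 35.8 44.1] z 0.0436
```

Emit:
drive_tool(
  moves=[8,0,1.5,0,0,0,0,8,0,1.5,0,0,0,0,8,0,1.5,0,0,0,0,8,0,1.5,0,0,0,0,8,0,1.5,0,0,0,0,8,0,1.5,0,0,0,0,8,0,1.5,0,0,0,0,8,0,1.5,0,0,0,0],
)

```text
t: 25.35
tool_pos: [0.5744, -0.0445, 0.2736]
orientation: [-0.192, -3.136, -0.0]
force: [-1.5, -0.3, -1.5]
opening: 0.0161
gripper_force: 20.0
```

Emit:
drive_tool(
  moves=[8,0,1.5,0,0,0,0,8,0,1.5,0,0,0,0,8,0,1.5,0,0,0,0,8,0,1.5,0,0,0,0,8,0,1.5,0,0,0,0,8,0,1.5,0,0,0,0,8,0,1.5,0,0,0,0,8,0,1.2,0,0,0,0],
)

```text
t: 26.15
tool_pos: [0.5759, -0.0329, 0.2736]
orientation: [-0.192, -3.136, -0.0]
force: [0.1, 0.9, -1.7]
opening: 0.0159
gripper_force: 20.0
```

Emit:
drive_tool(
  moves=[8,0,1,0,0,0,0,8,0,1,0,0,0,0,8,0,1,0,0,0,0,8,0,1,0,0,0,0,8,0,1,0,0,0,0,8,0,1,0,0,0,0,8,0,1,0,0,0,0,8,0,1,0,0,0,0],
)

```text
t: 26.95
tool_pos: [0.5768, -0.025, 0.2736]
orientation: [0.192, 3.136, -0.0]
force: [0.3, 0.0, -1.1]
opening: 0.0163
gripper_force: 20.0
```

Emit:
drive_tool(
  moves=[8,0,1,0,0,0,0,8,0,1,0,0,0,0,8,0,1,0,0,0,0,8,0,1,0,0,0,0,8,0,1,0,0,0,0,8,0,1,0,0,0,0,8,0,0,0,0,0,0],
)

```text
t: 27.65
tool_pos: [0.5776, -0.019, 0.2736]
orientation: [-0.192, -3.136, -0.0]
force: [-0.0, 0.4, -0.8]
opening: 0.0158
gripper_force: 20.0
```

```bash
python3 -c "
from h import *
roller(('wrist','side'))"
```

```text
t 27.65 block x,y,z [ 47.2   0.6 273.6] F [-0.   0.4 -0.8]
wrist 534 x [69.4 72.6 74.5] z 0.0399
side 56 x [70.3 78.  86.9] z 0.0423
```

Emit:
drive_tool(
  moves=[8,0,0.7,0,0,0,0,8,0,0.7,0,0,0,0,8,0,0.7,0,0,0,0,8,0,0.7,0,0,0,0,8,0,0,0,0,0,0,8,0,0,0,0,0,0],
)

```text
t: 28.35
tool_pos: [0.5779, -0.0163, 0.2736]
orientation: [-0.192, -3.136, -0.0]
force: [0.4, 0.4, -1.8]
opening: 0.0155
gripper_force: 20.0
```

Run:
```python
from h import *
roller(('wrist','side'))
for n in('wrist','side'):
    L=loc(pts(dict(np.load(n+'.npz')))); 
    for lo in range(62,100,3):
        q=L[(L[...,0]*1000>=lo)&(L[...,0]*1000<lo+3)&(abs(L[...,1])<.03)&(L[...,2]<.046)]
        print(n,lo,len(q),(np.percentile(q[:,2],[10,50,90])*1000).round(1) if len(q) else '')
```

```text
t 28.35 block x,y,z [ 49.9   0.6 273.6] F [ 0.4  0.4 -1.8]
wrist 428 x [70.3 72.7 74.5] z 0.0392
side 50 x [71.1 79.2 89.8] z 0.0418
wrist 62 100 [11.1 12.  45.3]
wrist 65 445 [11.7 29.8 32.7]
wrist 68 331 [33.5 35.3 36.7]
wrist 71 329 [36.4 37.5 38.6]
wrist 74 69 [37.5 38.5 39.3]
wrist 77 0 
wrist 80 0 
wrist 83 0 
wrist 86 0 
wrist 89 0 
wrist 92 182 [27.8 30.9 33.4]
wrist 95 17 [12.  12.3 13.2]
wrist 98 356 [11.  11.8 12.5]
side 62 4 [13.3 20.8 32.8]
side 65 13 [18.4 28.3 34.8]
side 68 12 [14.2 23.6 37.4]
side 71 9 [15.  36.  39.5]
side 74 10 [34.8 40.9 41.7]
side 77 6 [40.8 41.7 42.1]
side 80 9 [39.4 40.6 41.3]
side 83 4 [39.4 40.6 41.2]
side 86 4 [38.9 39.4 39.8]
side 89 3 [37.9 38.2 38.9]
side 92 0 
side 95 0 
side 98 0
```

The cylinder fit puts the roller at x≈80 mm with its centre at z≈25 mm, so it is seated in the nest. Next I'll back the block off and lift it away.

Emit:
drive_tool(
  moves=[8,0,-3,0,0,0,0,8,0,-10,0,0,0,0,8,0,-12,0,0,0,0,8,0,-10,0,0,0,0,8,0,0,-15,0,0,0,8,0,0,-25,0,0,0,8,0,0,-25,0,0,0,8,0,0,-20,0,0,0],
)

```text
t: 29.25
tool_pos: [0.5739, -0.0513, 0.3617]
orientation: [0.193, 3.133, -0.0]
force: [0.7, 0.2, -0.8]
opening: 0.0159
gripper_force: 20.0
```

```bash
python3 -c "
from h import *
go(.4478,.2045,.36,113)"
```

```text
t 29.25 pos [ 0.5739 -0.0513  0.3617] yaw 172.97 F [ 0.7  0.2 -0.8] open 0.0159 q [-10.   5.  92.   0.  82. -93.]
shift now-frame [156.4 238.4   1.3] target-frame [284.7 -16.1   1.7] turn [ 0.07  0.12 59.97]
```

Emit:
drive_tool(
  moves=[8,10,14,0,0,0,0,8,20,32,0,0,0,0,8,25,38,0,0,0,0,8,25,38,0,0,0,0,8,25,38,0,0,0,0,8,25,38,0,0,0,0,8,16,24,0,0,0,0,8,10,16,0,0,0,0],
)

```text
t: 30.05
tool_pos: [0.4456, 0.2065, 0.3582]
orientation: [-0.188, -3.135, -0.001]
force: [0.6, 0.3, -2.0]
opening: 0.0161
gripper_force: 20.0
```

Emit:
drive_tool(
  moves=[8,0,0,0,0,0,7.5,8,0,0,0,0,0,7.5,8,0,0,0,0,0,7.5,8,0,0,0,0,0,7.5,8,0,0,0,0,0,7.5,8,0,0,0,0,0,7.5,8,0,0,0,0,0,7.5,8,0,0,0,0,0,7.5],
)

```text
t: 30.85
tool_pos: [0.4469, 0.2046, 0.3581]
orientation: [-1.74, -2.614, 0.001]
force: [-0.7, -0.5, -2.2]
opening: 0.0159
gripper_force: 20.0
```

Emit:
drive_tool(
  moves=[8,0,0,25,0,0,0,8,0,0,25,0,0,0,8,0,0,25,0,0,0,8,0,0,12,0,0,0,8,0,0,5,0,0,0,8,0,0,0,0,0,0,8,0,0,0,0,0,0],
)

```text
t: 31.55
tool_pos: [0.4482, 0.2045, 0.2678]
orientation: [1.734, 2.619, 0.002]
force: [0.5, -0.6, -1.4]
opening: 0.0159
gripper_force: 20.0
```

```bash
python3 -c "
from h import *
go(.4478,.2045,.2602,113)"
```

```text
t 31.55 pos [0.4482 0.2045 0.2678] yaw 112.99 F [ 0.5 -0.6 -1.4] open 0.0159 q [ 19.  -3. 111.   0.  72.  -4.]
shift now-frame [ 0.2 -0.4  7.6] target-frame [ 0.2 -0.4  7.6] turn [ 0.1   0.   -0.01]
```

Emit:
drive_tool(
  moves=[8,0,0,4,0,0,0,8,0,0,2,0,0,0,8,0,0,1,0,0,0,8,0,0,0.6,0,0,0,8,0,0,0.3,0,0,0,8,0,0,0,0,0,0,8,0,0,0,0,0,0],
)

```text
t: 32.25
tool_pos: [0.4484, 0.2043, 0.2603]
orientation: [1.734, 2.619, 0.002]
force: [-2.1, -0.9, 9.0]
opening: 0.0159
gripper_force: 20.0
```

Emit:
drive_tool(
  moves=[20,0,0,0,0,0,0,26,0,0,0,0,0,0,32,0,0,0,0,0,0,40,0,0,0,0,0,0,48,0,0,0,0,0,0,56,0,0,0,0,0,0,60,0,0,0,0,0,0,60,0,0,0,0,0,0],
)

```text
t: 33.05
tool_pos: [0.4478, 0.2042, 0.2587]
orientation: [-1.734, -2.62, 0.0]
force: [0.1, -0.6, 0.7]
opening: 0.0597
gripper_force: 0.0
```

Emit:
drive_tool(
  moves=[60,0,0,-10,0,0,0,60,0,0,-25,0,0,0,60,0,0,-30,0,0,0,60,0,0,-30,0,0,0,60,0,0,-20,0,0,0,60,0,0,0,0,0,0,60,0,0,0,0,0,0],
)

```text
t: 33.75
tool_pos: [0.4479, 0.2042, 0.3742]
orientation: [1.734, 2.619, 0.002]
force: [-0.3, 0.5, 0.6]
opening: 0.0602
gripper_force: 0.0
```

Run:
```python
from h import *
w=cam('wrist'); t=cam('top'); P=pts(w)
for lo,hi,n in((.095,.12,'handle'),(.027,.04,'foot')):
    h=P[(P[...,2]>lo)&(P[...,2]<hi)&(np.hypot(P[...,0]-.447,P[...,1]-.205)<.037)]; print(n,cv2.minAreaRect((h[:,:2]*1000).astype(np.float32)),h[:,2].max())
S=cam('side'); L=loc(pts(S)); q=L[(L[...,0]>.06)&(L[...,0]<.1)&(abs(L[...,1])<.03)&(L[...,2]<.048)&(L[...,2]>.036)]; print('roller',np.percentile(q,[3,50,97],axis=0).round(4).tolist(),len(q))
t0=dict(np.load('top.npz')); P=pts(t)
for n,(u,v) in [('jar',(325,281)),('bottle',(402,280)),('spool',(260,238)),('short',(210,283)),('tape',(490,232))]:
    q=P[v-12:v+12,u-12:u+12].reshape(-1,3); h=q[(q[:,2]>.012)&(q[:,2]<.13)]; print(n,np.median(h,0).round(3) if len(h) else 0,len(h))
go(.4478,.2045,.37,113)
```

```text
handle ((447.5761413574219, 204.081787109375), (15.73658561706543, 25.752182006835938), 22.490150451660156) 0.11153660434313135
foot ((447.8593444824219, 204.04212951660156), (25.450828552246094, 49.79984664916992), 22.72803497314453) 0.039517452029602766
roller [[0.0675, -0.0278, 0.0363], [0.076, -0.0002, 0.0394], [0.0874, 0.028, 0.0419]] 147
jar [0.415 0.068 0.057] 434
bottle [ 0.413 -0.112  0.059] 220
spool 0 0
short [0.424 0.331 0.021] 19
tape [ 0.529 -0.343  0.017] 235
t 33.9 pos [0.4474 0.204  0.3722] yaw 112.99 F [ 0.3 -0.6 -0.5] open 0.0603 q [ 19.  -8. 105.   0.  84.  -4.]
shift now-frame [0.3 0.6 2.2] target-frame [0.3 0.6 2.2] turn [-0.14 -0.01 -0.01]
```

The block stands upright at its old place, the roller is seated in the nest, and the jar, bottle and tape have not moved. The arm hides the spool and most of the short roller from the top camera, but it stayed well clear of both. Handing in.

```bash
python3 -c "
from plant import robot
print(robot.close_job())"
```

```text
the job is handed in; nothing more can be done
None
```

I handed the job in at about 34 s: the long roller is seated in the nest under the bridge, and the grey push block stands upright on the counter where it started. The jar, bottle and tape measured unmoved; the arm hid the spool and most of the short roller in the final picture, but it never came near either.

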